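# Clear the scale off the tank deck and hold the bayonet filler cap locked

## Task

The boiler's feed tank has just been descaled: with the scraper block push the three loose flakes of limescale off the steel deck into the grey tray along its edge, touching them with nothing but the block, and stand the scraper back upright on the bench. Then close the filler: put the black cap into the brass collar with its lugs in the slots, push it down against the spring, turn it a quarter turn clockwise (seen from above), and finish while still gripping the cap and pressing it fully home on the collar - do not let go. Leave the brass fitting, the wrench and the jar where they are.

Things in the scene. Friction and masses are not known exactly. Their poses are not given: they have to be found in the camera images.
- deck (a point): Centre of the flat steel top (deck) of the feed tank, a fixed box 240 (its x) x 300 (its y) x 80 mm high; z up, the surface is at this height, 80 mm above the bench. The collar stands on the +y half, the flakes lie on the -y half. The -y edge, 150 mm from this point, has no rim: the tray lies below it.
- tray (a point): Centre of the inner floor (5 mm above the bench) of the open grey plastic catch tray fixed along the deck's -y edge; same axes as the deck. Inside 232 mm (x) x 84 mm (y), walls 35 mm high above the bench; its near side is the tank's wall.
- scraper_grip (a point): Scraper block: grey base with rubber lip 120 (x) x 30 (y) x 16 mm high, and on it a wooden grip rib 80 (x) x 20 (y) mm that reaches up to 62 mm above the underside. It stands upright on the bench. This point is in the rib, on its centre, 42 mm above the underside; x along the length, z up. 150 g.
- cap_grip (a point): Filler cap, 66 mm high, 180 g, standing on the bench on its stem (it can be toppled). Black disc 68 mm diameter, 10 mm thick, and on it a bar grip 54 (x) x 16 (y) x 34 mm high. This point is on the axis in the bar grip, 55 mm above the stem's lower end, 33 mm above the disc's underside, 23 mm above the disc's top, 11 mm below the bar's top; z up.
- cap_seat (a point): Point on the cap's axis at the underside of its disc; same axes as cap_grip. Below it a brass stem, 28 mm diameter, 22 mm long, with two opposite lugs at its bottom end (together a bar 54 (x) x 10 (y) x 8 mm high). Lugs and bar grip both lie along x; either way round fits.
- socket_top (a point): Brass filler collar fixed on the deck, 84 mm diameter, 40 mm high: this point is on its axis, in its flat top face; z up. A round hole (33 mm) with two opposite slots along x (58 mm tip to tip, 14 mm wide) for the lugs, in a top plate 10 mm thick. Lugs fully in, the cap turns clockwise only; a stop ends the turn at 90 to 95 degrees.
- plunger (a joint): Spring plate in the collar: 0 when up (12 mm below the collar's top face), grows as pressed down (m). 3 N at 0, where the cap's disc is 10 mm above the collar; 0.010 m and 13 N with the cap fully home (disc on the collar's top face). There the lugs are 4 mm below the top plate, free to turn. Turned and not pressed, the cap rises 4 mm.
- chip0: Loose flake of pale limescale, 20 x 15 x 9 mm, 10 g, lying on the deck; origin at the centre of its underside.
- chip1: A second flake, the same size.
- chip2: A third flake, the same size.
- fitting: Brass pipe fitting 60 mm long, 34 mm wide and high, on the bench; bystander, origin under its centre.
- wrench: Steel wrench 170 mm long lying on the bench; bystander.
- jar: White plastic jar 60 mm diameter, 80 mm high, on the bench; bystander, origin under its centre.
Not all that is in view belongs to the job. Of the things that look like the part that bears scraper_grip, take the one that is farthest from the robot's base at the start. Several things look just like the part that bears cap_grip: the one meant starts nearest to the robot's base.

How it is judged (in metres and radians):
On the way, in this order (a step that is already met when the one before it is completed fails the run):
1. all three flakes lie in the tray (y of chip0 in the frame of tray between -0.044 and 0.044 m and x of chip0 in the frame of tray between -0.118 and 0.118 m and height (world z) of each of chip0, chip1, chip2 below 0.035 m and y of chip1 in the frame of tray between -0.044 and 0.044 m and x of chip1 in the frame of tray between -0.118 and 0.118 m and y of chip2 in the frame of tray between -0.044 and 0.044 m and x of chip2 in the frame of tray between -0.118 and 0.118 m), for 0.2 s.
2. the scraper stands upright on the bench, released (height (world z) of scraper_grip between 0.037 and 0.047 m and angle between scraper_grip's own z axis and vertical below 0.12 rad and contact force between the fingers and scraper below 0.1 N), for 0.2 s.
3. the cap, its lugs in the slots, is pushed down against the spring (horizontal distance between cap_seat and socket_top below 0.005 m and angle between cap_seat's own z axis and vertical below 0.12 rad and angle between the x axis of cap_seat and the x axis of socket_top, either way round below 0.35 rad and value of joint plunger above 0.005 m), for 0.02 s.
At the end, for the whole second after the job is handed in: Cap in the collar (axis within 5 mm, tilt under 0.12 rad), turned 70 degrees or more, disc within 2.2 mm of the collar's top, spring plate down over 6.5 mm, fingers on it with over 3 N; scraper upright and released on the bench (grip point 37-47 mm high); flakes in the tray, below 35 mm (all of step 1 and all of step 2 and horizontal distance between cap_seat and socket_top below 0.005 m and angle between cap_seat's own z axis and vertical below 0.12 rad and angle between the x axis of cap_seat and the x axis of socket_top, either way round above 1.22 rad and z of cap_seat in the frame of socket_top below 0.0022 m and value of joint plunger above 0.0065 m and contact force between the fingers and cap above 3 N); the arm keeps its last pose, push and grip.
It fails at once if a flake is touched by the fingers, the arm or the cap (contact force between any of the fingers, the arm, cap and chip0 above 0.2 N or contact force between any of the fingers, the arm, cap and chip1 above 0.2 N or contact force between any of the fingers, the arm, cap and chip2 above 0.2 N).
It fails at once if the fitting, the wrench or the jar is moved by more than 30 mm (distance of any of fitting, wrench, jar from where it was at the start of the episode above 0.03 m).
It also fails if it takes over 72 s, if anything falls off the work surface, if the arm or the gripper's body presses on something with over 40 N, if the wrist force passes 120 N, or if a joint passes its speed limit or range.

## Robot

A 6-joint arm with a two-finger parallel gripper is mounted at the origin on the work surface. World frame = base frame: x ahead of the robot, y to its left, z up, the work surface at z = 0. Lengths are in mm, angles in rad, forces in N, time in s.
With the tool pointing down it reaches from about 275 to 1000 mm from the base axis. Payload 8.4 kg.
Tool frame: the origin (TCP) lies midway between the tips of the shut fingers; the grasp point (between the pads) lies 19 mm behind it (r.grip_point_offset is the distance from the TCP to the grasp point, in mm); z points along the fingers, y is the line along which they close (so a half turn about z gives the same grasp; the last joint's range is limited). The gripper opens to 85 mm and grips with 20 to 120 N. Pads are 22 mm wide; open, the fingers measure 114 mm over their backs; the gripper's body (76 mm by 85 mm) begins 54 mm behind the grasp point. The pads swing forward as they close: fully open they stand 13 mm farther back than shut.
Start: joints at [-1.173, 0.353, 1.633, -0, 1.155, -0.002], TCP at [243.27, -575.715, 231.281] pointing down, gripper open.
Joint ranges: [-2.63, 2.63], [-0.92, 2.1], [0.06, 2.66], [-1.3, 4.44], [0, 2.69], [-3.02, 3.02]. Speed limits (rad/s): [2.22, 2.22, 2.79, 3.14, 3.14, 3.14].

## Interface

Orientations are given as [roll, pitch, yaw] about the fixed x, y, z axes, in that order (R = Rz(yaw) Ry(pitch) Rx(roll)).
In Python, from rig import r gives the robot as it stands. The module is installed in compiled form; this text tells all that it offers.
- The arm moves only by the shell command python3 -m creep 'ROWS' [FORCE]. ROWS is text: rows parted by semicolons, each of 7 numbers parted by spaces: the turn, a rotation vector about the tool's x, y, z in degrees, then the shift along the tool's x, y, z in m, then the closure in counts, from 0 (fully open) to 255 (shut). A call has 1 to 8 rows; each row is the pose to reach, as a shift and turn from the pose commanded when the call began, along the tool's axes at that moment; what a row does not reach only later rows make up. A row lasts 1/8 s, in which the tool goes at most 62.5 mm and 10.7 degrees, less where a joint would pass 70% of its speed; a pose out of reach is approached as far as the arm can. A call with a gripper value outside its range is refused whole. The fingers move at their own pace and stop on an object; FORCE is the grip in N (left out, the last holds). Time passes only in rows, so rows that repeat a pose let the fingers close. It gives the time, the measured TCP pose, the force, the opening and the grip force at its end, in the units of the state.
- r.sense(): the state, without advancing time (a new reading comes with each control period).
- r.grab_frame(name): name is "side" or "top" or "wrist"; returns a dict with "img" (480x640x3 uint8, red, green, blue), "range_z" (480x640 float32, mm along the optical axis (not along the pixel's ray), 0 where there is no reading), "K" (3x3 intrinsics, pixels), "D" ([k1, k2, p1, p2, k3] as OpenCV has them; the pictures are not rectified), "world_from_camera" (4x4, takes a point from camera to world coordinates). Camera axes: x right, y up, looking along -z (the intrinsics and any distortion apply to the point x, -y, -z); pixel columns grow to the right and rows downward; lengths in mm; the calibration is good to about 2 mm. A picture is of the moment at which its call begins.
- r.sign_off(): hands the job in; it is judged then, once.
The state is a dict: "clock": time; "qpos": joint angles; "qvel": joint speeds; "joint_efforts": joint torques, N m; "eef_pos": TCP position; "tcp_rot": TCP orientation; "contact_force": force on the tool from outside, world axes, zero at the start; "wrist_torque": the same for the moment, N m; "opening": opening from 0.0 (shut) to 1.0 (fully open); "grasp_force": force on a finger pad.
Only numpy, scipy, OpenCV 4.12 (cv2) and the standard library are available. Lean on these libraries where they do the work, as an engineer would, in place of code of your own. Each camera call takes 0.05 s, during which the arm holds its last target. There are 200 camera calls.

## Working session

There is one attempt and no reset: what is moved stays moved. The work goes in short steps, Python scripts to look and compute and a shell command to move; the robot and the scene stay as the last step left them, time stands still between calls to the robot, and variables do not carry over. Pictures are saved under pics/ and viewed, at most 10 in all, crops included, and the job is handed in when it is done.

```bash
mkdir -p pics
cat > h.py <<'E'
import numpy as np, cv2
from rig import r
def grab(n):
    return r.grab_frame(n)
def cloud(f):
    z=f["range_z"]; h,w=z.shape
    u,v=np.meshgrid(np.arange(w),np.arange(h))
    p=cv2.undistortPoints(np.stack([u,v],-1).reshape(-1,1,2).astype(np.float64),f["K"],np.array(f["D"],float)).reshape(h,w,2)
    P=np.stack([p[...,0]*z,-p[...,1]*z,-z],-1)
    T=f["world_from_camera"]
    W=P@T[:3,:3].T+T[:3,3]
    W[z==0]=np.nan
    return W
E
python3 - <<'E'
from h import *
s=r.sense();print(s)
for n in ("top","side"):
    f=grab(n); cv2.imwrite(f"pics/{n}0.png",f["img"][...,::-1]); np.savez(f"{n}0.npz",img=f["img"],W=cloud(f))
    print(n,f["K"].tolist(),f["D"],np.round(f["world_from_camera"],3).tolist())
E
```

```text
{'clock': 0.0, 'qpos': array([-1.17342038e+00,  3.53665887e-01,  1.63411582e+00,  6.72871860e-06,
        1.15521867e+00, -2.38342164e-03]), 'qvel': array([-2.50818438e-03, -1.11186547e-03, -3.18178117e-04, -8.73756718e-05,
       -4.29914526e-04, -1.67746873e-05]), 'joint_efforts': array([ 3.48912545e-04, -6.05249977e+01, -3.42056680e+01,  7.31253658e-05,
        9.49096080e-03,  2.58540155e-06]), 'eef_pos': array([ 243.07645536, -575.28087063,  230.55844689]), 'tcp_rot': array([-3.14018495e+00, -9.50733702e-06,  3.99756641e-01]), 'contact_force': array([-0.33861677,  0.40033641, -0.18709854]), 'wrist_torque': array([-0.01106724, -0.05496074,  0.05656777]), 'grasp_force': 0.0, 'opening': 0.9982846920045206}
top [[448.17968951534345, 0.0, 327.4822002164741], [0.0, 448.17968951534345, 242.50502798647364], [0.0, 0.0, 1.0]] [-0.05483644  0.          0.          0.          0.        ] [[-0.016, 0.973, -0.232, 316.837], [-1.0, -0.016, 0.002, 29.762], [-0.002, 0.232, 0.973, 1038.742], [0.0, 0.0, 0.0, 1.0]]
side [[467.89871060831825, 0.0, 323.0920006528563], [0.0, 467.89871060831825, 242.22742023229466], [0.0, 0.0, 1.0]] [-0.10007248  0.          0.          0.          0.        ] [[-0.984, 0.085, -0.155, 374.036], [-0.176, -0.563, 0.808, 865.58], [-0.018, 0.822, 0.569, 686.532], [0.0, 0.0, 0.0, 1.0]]
```

View pics/top0.png

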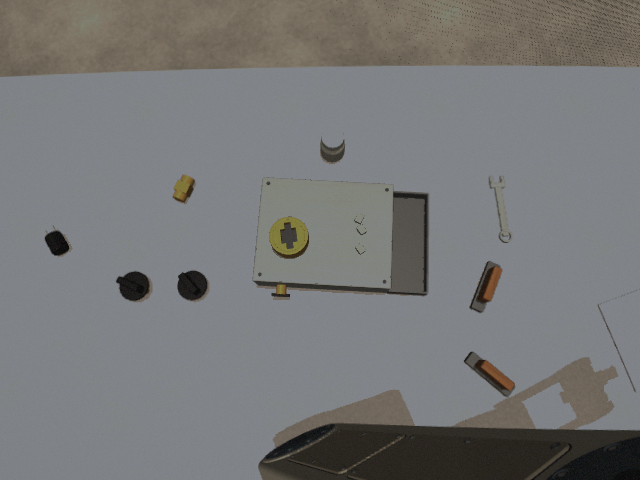

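View pics/side0.png

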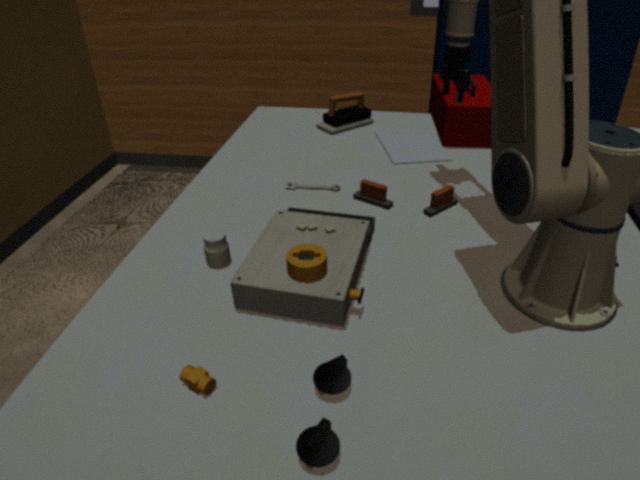

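The top view shows the deck at about (325,235), with the tray to its right and the collar at (289,236). The flakes are at (359,219), (361,230) and (360,249). Scraper candidates are at (488,286) and (490,373), and caps at (134,286) and (192,285). The side view adds a different, larger float tool at (345,115). Next I'll measure.

```bash
cat > m.py <<'E'
from h import *
d=np.load("top0.npz");W=d["W"];img=d["img"];hsv=cv2.cvtColor(img,cv2.COLOR_RGB2HSV)
Z=W[...,2]
def rect(m,name):
    P=W[m][:,:2].astype(np.float32)
    c,s,a=cv2.minAreaRect(P); b=cv2.boxPoints((c,s,a)); e=[b[1]-b[0],b[2]-b[1]]; L=max(e,key=np.linalg.norm)
    print(name,len(P),"c",np.round(c,1),"size",np.round(s,1),"long axis deg",round(np.degrees(np.arctan2(L[1],L[0]))%180,1),"z",np.round(np.nanpercentile(W[m][:,2],[5,50,95]),1),"dist",round(float(np.hypot(*c))))
def box(x0,y0,x1,y1):
    m=np.zeros(Z.shape,bool);m[y0:y1,x0:x1]=1;return m
big=cv2.morphologyEx(((abs(Z-80)<6)&box(240,165,410,300)).astype(np.uint8),cv2.MORPH_OPEN,np.ones((5,5)))>0
rect(big,"deck")
rect((Z>106)&(Z<135)&box(260,205,320,265),"collar")
for n,b in dict(scrA=(465,255,510,318),scrB=(455,345,520,400)).items():
    m=box(*b);rect(m&(Z>8)&(Z<90),n);rect(m&(Z>50)&(Z<75),n+"rib")
for n,b in dict(cap1=(112,265,155,305),cap2=(172,265,212,305)).items():
    m=box(*b);rect(m&(Z>15)&(Z<80),n);rect(m&(Z>54)&(Z<75),n+"bar")
m=(box(345,205,380,260)&(Z>84)&(Z<95)).astype(np.uint8)
n,l,st,c=cv2.connectedComponentsWithStats(m)
for i in range(1,n):
    if st[i,4]>4: rect(l==i,f"chip {c[i].round()}")
for n,b in dict(jar=(315,130,350,165),fit=(165,168,200,208),wr=(480,170,520,250)).items():rect(box(*b)&(Z>6),n)
rect(box(380,180,440,300)&(Z>20)&(Z<50),"traywall")
# slot dir: dark pixels in collar
cm=box(270,215,310,258)&(hsv[...,2]<110)&(hsv[...,1]<110)
cv2.imwrite("pics/c.png",np.hstack([cv2.resize(img[200:270,255:325,::-1],(560,560),interpolation=2)]))
rect(cm,"slot")
E
python3 m.py
```

```text
deck 12499 c [573.   34.3] size [300.7 241.4] long axis deg 85.8 z [76.6 79.4 82.3] dist 574
collar 1165 c [553.4 110.8] size [82.8 82.6] long axis deg 68.3 z [107.1 118.5 121.4] dist 564
scrA 819 c [ 451.8 -335.8] size [ 31.4 121.4] long axis deg 154.3 z [12.3 40.5 63. ] dist 563
scrArib 359 c [ 451.5 -335.4] size [21.8 80.1] long axis deg 155.7 z [53.3 60.6 63.8] dist 562
scrB 838 c [ 254.8 -327. ] size [119.9  30.9] long axis deg 47.4 z [12.3 44.3 63.3] dist 415
scrBrib 396 c [ 256.3 -327.7] size [80.8 22.2] long axis deg 48.8 z [54.6 60.9 64. ] dist 416
cap1 697 c [464.1 472.3] size [64.9 65.7] long axis deg 104.1 z [28.2 32.3 66.4] dist 662
cap1bar 161 c [463.5 473.1] size [54.5 14.9] long axis deg 65.1 z [58.6 65.  68.4] dist 662
cap2 731 c [462.5 337. ] size [65.6 66.3] long axis deg 137.3 z [28.  32.4 66.5] dist 572
cap2bar 193 c [463.1 337.8] size [54.6 16.8] long axis deg 42.9 z [59.3 64.6 67.9] dist 573
chip [360. 224.] 125 c [586.4 -44.7] size [47.8 19.9] long axis deg 9.4 z [85.3 88.  91.6] dist 588
chip [360. 248.] 65 c [529.6 -42.4] size [19.9 14.7] long axis deg 33.7 z [85.2 88.6 90.8] dist 531
jar 678 c [793.4  13.1] size [59.9 50.7] long axis deg 86.9 z [14.9 75.  81.8] dist 793
fit 405 c [702.7 375.6] size [38.4 61.6] long axis deg 156.4 z [12.  29.8 34.6] dist 797
wr 282 c [ 641.7 -397.3] size [165.9  35.1] long axis deg 4.1 z [ 6.2  7.5 10. ] dist 755
traywall 529 c [ 559.4 -151. ] size [109.9 242.2] long axis deg 175.7 z [21.8 33.2 37.5] dist 579
slot 344 c [551.6 105.7] size [72.  89.9] long axis deg 150.9 z [ 78.7 107.2 110.3] dist 562
```

```bash
cat > go.py <<'E'
import sys; from h import *
from scipy.spatial.transform import Rotation as R
# usage: go.py x y z yawdeg [...]: row from the measured pose
s=r.sense(); Rm=R.from_euler("xyz",s["tcp_rot"]); p=s["eef_pos"]
a=list(map(float,sys.argv[1:]))
print("now",p.round(1),np.degrees(s["tcp_rot"]).round(2),"q",s["qpos"].round(2),"F",s["contact_force"].round(1),"g",round(s["grasp_force"],1),"op",round(s["opening"],3),"t",s["clock"])
for i in range(0,len(a),4):
    x,y,z,w=a[i:i+4]
    Rt=R.from_euler("xyz",[180,0,w],degrees=True)
    print("turn",np.degrees((Rm.inv()*Rt).as_rotvec()).round(2),"shift",(Rm.inv().apply(np.array([x,y,z])-p)/1000).round(4))
E
python3 go.py 451.7 -335.6 130 155 451.7 -335.6 130 95
python3 - <<'E'
from h import *
d=np.load("top0.npz");W=d["W"];img=d["img"]
Z=W[...,2];P=W[...,:2]-[553.4,110.8]
# hole+slots: inside collar, range well below top
m=(np.hypot(P[...,0],P[...,1])<38)&(Z<114.5)
pts=W[m]; print(m.sum(), pts[:,2].min(), np.percentile(pts[:,2],[10,50,90]))
q=P[m]; print("mean",q.mean(0)); q=q-q.mean(0);w,v=np.linalg.eigh(np.cov(q.T)); print(w, np.degrees(np.arctan2(v[1,1],v[0,1])))
c,s,a=cv2.minAreaRect(q.astype(np.float32));print(c,s,a)
E
```

```text
now [ 243.1 -575.3  230.6] [-179.93   -0.     22.91] q [-1.17  0.35  1.63  0.    1.16 -0.  ] F [-0.5  0.3 -0.2] g 0.0 op 0.998 t 0.1
turn [-4.0000e-02 -8.0000e-02 -1.3209e+02] shift [ 0.2855 -0.1395  0.1008]
turn [-6.000e-02 -5.000e-02 -7.209e+01] shift [ 0.2855 -0.1395  0.1008]
289 89.280747753426 [105.4087342  107.7113216  109.83480949]
mean [2.81722767 1.04934219]
[ 75.29438642 187.87627276] -172.35670330227603
(1.342707633972168, 0.2899360656738281) (54.31675720214844, 40.45110321044922) 37.37043380737305
```

View pics/c.png

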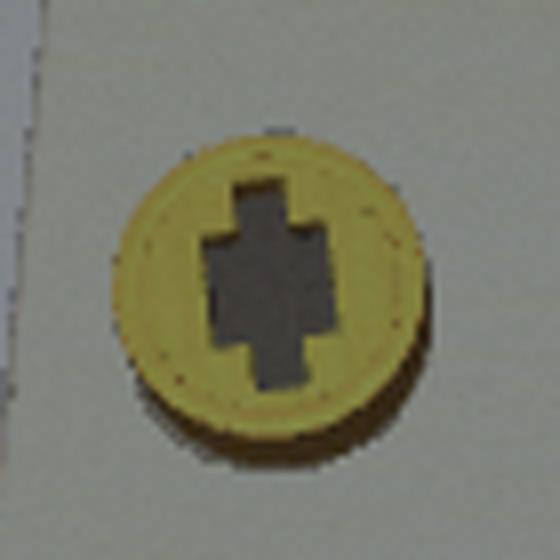

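The crop shows the cross-shaped hole in the collar. Its slot tips run from (260,188) to (280,380), so the slots point at about 5–8° yaw. I'm moving to the scraper now.

```bash
R='0 0 -72 0.2855 -0.1395 0.1 0'; python3 -m creep '0 0 -72 0.2855 -0.1395 0.1 0;0 0 -72 0.2855 -0.1395 0.1 0;0 0 -72 0.2855 -0.1395 0.1 0;0 0 -72 0.2855 -0.1395 0.1 0;0 0 -72 0.2855 -0.1395 0.1 0;0 0 -72 0.2855 -0.1395 0.1 0;0 0 -72 0.2855 -0.1395 0.1 0;0 0 -72 0.2855 -0.1395 0.1 0' 70
python3 -m creep '0 0 -60 0 0 0 0;0 0 -60 0 0 0 0;0 0 -60 0 0 0 0;0 0 -60 0 0 0 0;0 0 -60 0 0 0 0;0 0 -60 0 0 0 0'
python3 go.py 451.7 -335.6 27 155
```

```text
clock: 1.1
eef_pos: [452.0, -335.6, 130.9]
tcp_rot: [-3.141, -0.0, 1.656]
contact_force: [-0.7, -0.6, -0.2]
opening: 0.997
grasp_force: 0.0
clock: 1.85
eef_pos: [451.6, -336.5, 131.3]
tcp_rot: [3.142, -0.0, 2.704]
contact_force: [0.6, -0.6, 0.4]
opening: 0.999
grasp_force: 0.0
now [ 451.6 -336.5  131.3] [180.    -0.   154.91] q [-0.64  0.37  1.85  0.    0.91 -1.78] F [ 0.6 -0.6  0.4] g 0.0 op 0.999 t 1.85
turn [ 0.   -0.   -0.09] shift [0.0003 0.0009 0.1043]
```

```bash
python3 -m creep '0 0 0 0 0.001 0.05 0;0 0 0 0 0.001 0.085 0;0 0 0 0 0.001 0.1 0;0 0 0 0 0.001 0.1043 0;0 0 0 0 0.001 0.1043 0;0 0 0 0 0.001 0.1043 0'
python3 -m creep '0 0 0 0 0 0 255;0 0 0 0 0 0 255;0 0 0 0 0 0 255;0 0 0 0 0 0 255;0 0 0 0 0 0 255;0 0 0 0 0 0 255;0 0 0 0 0 0 255;0 0 0 0 0 0 255' 70
python3 go.py 451.7 -335.6 180 155
```

```text
clock: 2.6
eef_pos: [453.1, -335.8, 28.2]
tcp_rot: [-3.141, 0.002, 2.703]
contact_force: [-0.3, -0.2, 0.9]
opening: 1.001
grasp_force: 0.0
clock: 3.6
eef_pos: [452.4, -335.2, 27.0]
tcp_rot: [3.142, -0.0, 2.704]
contact_force: [-0.5, 0.3, 0.9]
opening: 0.226
grasp_force: 69.5
now [ 452.4 -335.2   27. ] [180.    -0.   154.91] q [-0.64  0.53  1.91 -0.    0.7  -1.77] F [-0.5  0.3  0.9] g 69.5 op 0.226 t 3.6
turn [ 0.   -0.   -0.09] shift [ 0.0004 -0.0006 -0.153 ]
```

```bash
python3 -m creep '0 0 0 0 0 -0.05 255;0 0 0 0 0 -0.1 255;0 0 0 0 0 -0.15 255;0 0 0 0 0 -0.15 255;0 0 0 0 0 -0.15 255'
python3 go.py 567.8 4.6 177 175.8
```

```text
clock: 4.22
eef_pos: [451.8, -334.7, 176.1]
tcp_rot: [3.141, -0.001, 2.704]
contact_force: [-0.1, 0.5, -1.7]
opening: 0.223
grasp_force: 69.4
now [ 451.8 -334.7  176.1] [ 1.7998e+02 -7.0000e-02  1.5491e+02] q [-0.64  0.32  1.82  0.    1.   -1.77] F [-0.1  0.5 -1.7] g 69.4 op 0.223 t 4.225
turn [  0.03  -0.07 -20.89] shift [ 0.0388  0.3565 -0.0008]
```

```bash
python3 -m creep '0 0 -20.9 0.039 0.3565 -0.001 255;0 0 -20.9 0.039 0.3565 -0.001 255;0 0 -20.9 0.039 0.3565 -0.001 255;0 0 -20.9 0.039 0.3565 -0.001 255;0 0 -20.9 0.039 0.3565 -0.001 255;0 0 -20.9 0.039 0.3565 -0.001 255;0 0 -20.9 0.039 0.3565 -0.001 255;0 0 -20.9 0.039 0.3565 -0.001 255'
python3 go.py 567.8 4.6 115 175.8
python3 - <<'E'
from h import *
f=grab("side");cv2.imwrite("pics/side1.png",cv2.resize(f["img"][150:350,200:440,::-1],(720,600)))
E
```

```text
clock: 5.22
eef_pos: [567.0, 4.0, 176.2]
tcp_rot: [-3.141, -0.003, 3.069]
contact_force: [-0.4, -0.3, -2.5]
opening: 0.225
grasp_force: 69.7
now [567.    4.  176.2] [-179.97   -0.19  175.85] q [ 0.    0.33  1.81 -0.    1.01 -1.49] F [-0.4 -0.3 -2.5] g 69.7 op 0.225 t 5.225
turn [-0.03 -0.19  0.05] shift [-0.001   0.0007  0.0612]
```

View pics/side1.png

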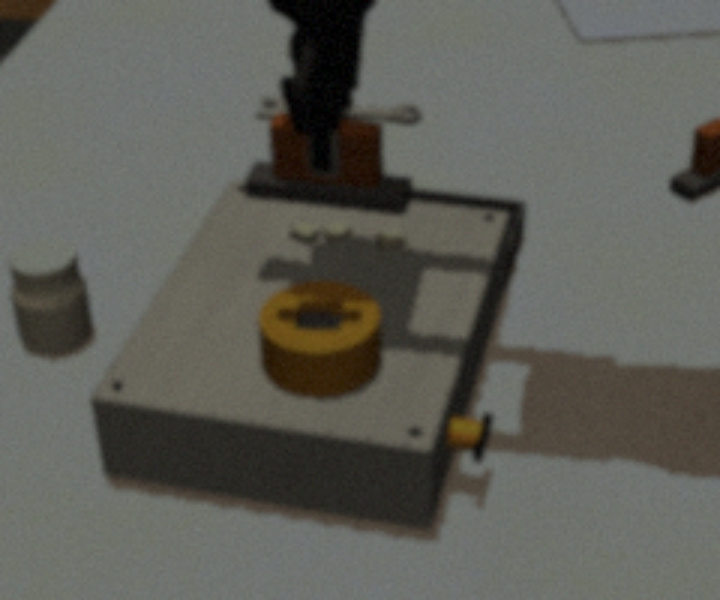

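The scraper hangs level at (328,185) in the crop, above the deck. The three flakes at (305,235), (342,233) and (390,240) are still in place. I'm lowering it behind them.

```bash
python3 -m creep '0 -0.2 0 -0.001 0.001 0.03 255;0 -0.2 0 -0.001 0.001 0.05 255;0 -0.2 0 -0.001 0.001 0.062 255;0 -0.2 0 -0.001 0.001 0.066 255;0 -0.2 0 -0.001 0.001 0.068 255;0 -0.2 0 -0.001 0.001 0.068 255;0 -0.2 0 -0.001 0.001 0.068 255'
python3 go.py 559.0 -115.1 107.5 175.8
```

```text
clock: 6.15
eef_pos: [569.7, 5.2, 110.5]
tcp_rot: [3.142, 0.004, 3.069]
contact_force: [-0.3, 0.1, -1.8]
opening: 0.226
grasp_force: 69.7
now [569.7   5.2 110.5] [180.     0.25 175.81] q [ 0.01  0.41  1.86 -0.    0.87 -1.49] F [-0.3  0.1 -1.8] g 69.7 op 0.226 t 6.15
turn [0.   0.25 0.01] shift [ 0.0019 -0.1207  0.003 ]
```

```bash
python3 -m creep '0 0.1 0 0 0 0 255;0 0.1 0 0 0 0 255'
python3 go.py 559.0 -115.1 107.5 175.8
```

```text
clock: 6.4
eef_pos: [569.4, 5.2, 110.2]
tcp_rot: [3.142, 0.002, 3.068]
contact_force: [0.4, 0.0, -1.7]
opening: 0.226
grasp_force: 69.7
now [569.4   5.2 110.2] [1.8000e+02 1.1000e-01 1.7581e+02] q [ 0.01  0.41  1.86 -0.    0.87 -1.49] F [ 0.4  0.  -1.7] g 69.7 op 0.226 t 6.4
turn [0.   0.11 0.01] shift [ 0.0016 -0.1207  0.0027]
```

```bash
python3 -m creep '0 0.1 0 0 0 0.0022 255;0 0.1 0 0 0 0.0022 255;0 0.1 0 0 -0.01 0.0022 255;0 0.1 0 0 -0.02 0.0022 255;0 0.1 0 0 -0.03 0.0022 255;0 0.1 0 0 -0.04 0.0022 255;0 0.1 0 0 -0.05 0.0022 255;0 0.1 0 0 -0.06 0.0022 255'
python3 go.py 559.0 -115.1 107.5 175.8
python3 - <<'E'
from h import *
f=grab("side");cv2.imwrite("pics/side2.png",cv2.resize(f["img"][150:350,200:440,::-1],(720,600)))
E
```

```text
clock: 7.4
eef_pos: [564.9, -55.5, 107.8]
tcp_rot: [3.142, 0.0, 3.068]
contact_force: [-0.2, -0.0, -1.8]
opening: 0.224
grasp_force: 69.7
now [564.9 -55.5 107.8] [180.    0.  175.8] q [-0.1   0.41  1.86  0.    0.87 -1.6 ] F [-0.2 -0.  -1.8] g 69.7 op 0.224 t 7.4
turn [ 0.  0. -0.] shift [ 0.0015 -0.0599  0.0003]
```

View pics/side2.png

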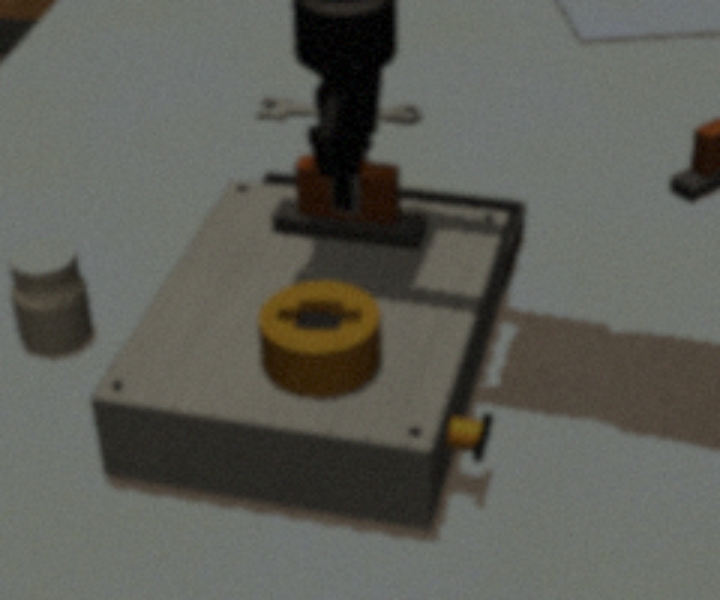

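The scraper at (350,225) is ahead of clean deck, and no flakes are left behind it. I'm pushing on over the edge.

```bash
python3 -m creep '0 0 0 0 -0.01 0 255;0 0 0 0 -0.02 0 255;0 0 0 0 -0.03 0 255;0 0 0 0 -0.04 0 255;0 0 0 0 -0.05 0 255;0 0 0 0 -0.058 0 255;0 0 0 0 -0.065 0 255;0 0 0 0 -0.065 0 255'
python3 -m creep '0 0 0 0 0 -0.03 255;0 0 0 0 0 -0.07 255;0 0 0 0 0 -0.07 255;0 0 0 0 0 -0.07 255'
python3 - <<'E'
from h import *
f=grab("top");cv2.imwrite("pics/top2.png",cv2.resize(f["img"][170:310,240:440,::-1],(800,560)));np.savez("top2.npz",img=f["img"],W=cloud(f))
E
python3 go.py 451.7 -335.6 177 155
```

```text
clock: 8.45
eef_pos: [560.2, -120.0, 107.8]
tcp_rot: [-3.142, 0.0, 3.068]
contact_force: [-0.2, -0.4, -2.0]
opening: 0.224
grasp_force: 69.7
clock: 8.95
eef_pos: [559.7, -119.2, 177.2]
tcp_rot: [3.141, -0.001, 3.069]
contact_force: [-0.1, -0.2, -1.7]
opening: 0.225
grasp_force: 69.9
now [ 559.3 -119.2  176.6] [ 1.7998e+02 -1.0000e-01  1.7582e+02] q [-0.21  0.33  1.8   0.    1.01 -1.71] F [ 0.2  0.4 -0.9] g 69.9 op 0.227 t 9.0
turn [-0.   -0.11 20.82] shift [ 0.0916 -0.2237 -0.0003]
```

View pics/top2.png

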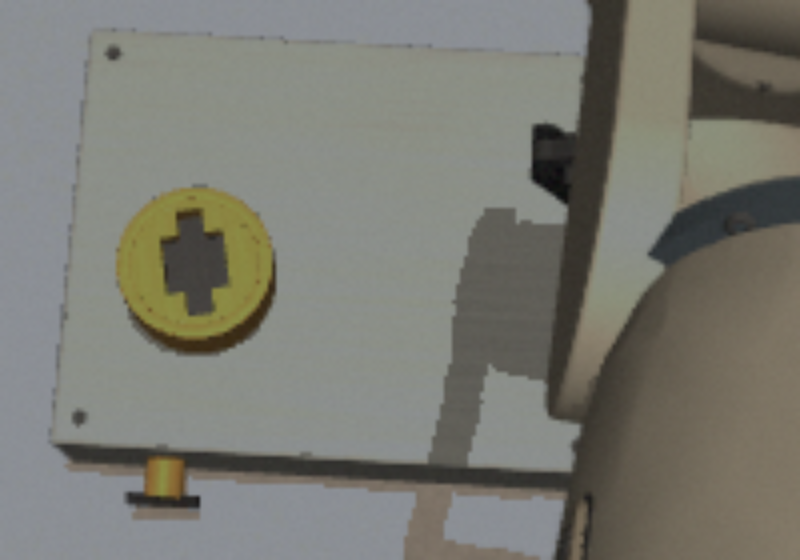

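The visible part of the deck is clean, but the arm hides the tray. I'll move over the scraper's resting spot and look again from there.

```bash
python3 -m creep '0 0 20.8 0.0916 -0.2237 0 255;0 0 20.8 0.0916 -0.2237 0 255;0 0 20.8 0.0916 -0.2237 0 255;0 0 20.8 0.0916 -0.2237 0 255;0 0 20.8 0.0916 -0.2237 0 255;0 0 20.8 0.0916 -0.2237 0 255'
python3 - <<'E'
from h import *
f=grab("top");cv2.imwrite("pics/top3.png",cv2.resize(f["img"][170:310,370:530,::-1],(686,600)));W=cloud(f);np.savez("top3.npz",img=f["img"],W=W)
g=W[185:295,385:435]; m=(g[...,2]>9)&(g[...,2]<30); 
n,l,st,c=cv2.connectedComponentsWithStats(m.astype(np.uint8))
for i in range(1,n):
    if st[i,4]>8: print(st[i], g[l==i].mean(0).round(1))
E
python3 go.py 451.7 -335.6 27.5 155
```

```text
clock: 9.75
eef_pos: [451.9, -335.3, 176.6]
tcp_rot: [3.141, -0.002, 2.704]
contact_force: [0.3, 0.1, -1.2]
opening: 0.226
grasp_force: 70.1
[  9   8  34  99 289] [ 595.3 -190.6   19.8]
[ 9 40  7  9 55] [ 592.5 -137.8   13.5]
[ 8 53  7  9 59] [ 560.8 -133.5   12.9]
[ 7 70  7  9 53] [ 520.  -129.6   13.3]
[  0 107  16   2  19] [ 440.8 -119.4   19.5]
[ 17 108  26   2  31] [ 437.1 -168.4   19. ]
now [ 452.3 -334.9  176.8] [ 1.7996e+02 -1.0000e-01  1.5502e+02] q [-0.64  0.32  1.82  0.    1.01 -1.78] F [-0.4  0.3 -1.8] g 70.1 op 0.231 t 9.8
turn [ 0.04 -0.1   0.02] shift [ 0.     -0.001   0.1493]
```

View pics/top3.png

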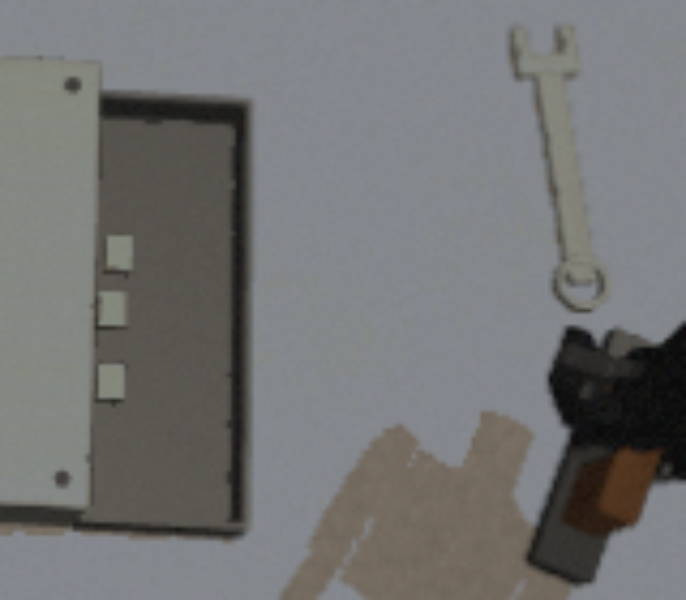

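All three flakes lie flat in the tray at (119,252), (112,309) and (111,381). I'm setting the scraper down.

```bash
python3 -m creep '0 0 0 0 0 0.05 255;0 0 0 0 0 0.1 255;0 0 0 0 0 0.13 255;0 0 0 0 0 0.142 255;0 0 0 0 0 0.147 255;0 0 0 0 0 0.1485 255;0 0 0 0 0 0.1485 255;0 0 0 0 0 0.1485 255'
python3 go.py 451.7 -335.6 27.2 155
```

```text
clock: 10.8
eef_pos: [452.9, -336.3, 30.1]
tcp_rot: [-3.141, 0.001, 2.705]
contact_force: [-0.7, 0.7, -1.9]
opening: 0.224
grasp_force: 70.0
now [ 452.9 -336.3   30.1] [-1.7998e+02  8.0000e-02  1.5500e+02] q [-0.64  0.53  1.9   0.    0.71 -1.78] F [-0.7  0.7 -1.9] g 70.0 op 0.224 t 10.8
turn [-0.02  0.08  0.  ] shift [0.0014 0.0001 0.0029]
```

```bash
python3 -m creep '0 0 0 0 0 0.0025 255;0 0 0 0 0 0.0025 255;0 0 0 0 0 0.0025 255'
python3 go.py 451.7 -335.6 26.8 155
```

```text
clock: 11.18
eef_pos: [452.7, -336.2, 27.0]
tcp_rot: [-3.141, 0.001, 2.705]
contact_force: [-0.4, -0.2, 0.7]
opening: 0.226
grasp_force: 70.3
now [ 452.7 -336.2   27. ] [-1.7999e+02  4.0000e-02  1.5500e+02] q [-0.64  0.53  1.91 -0.    0.7  -1.78] F [-0.4 -0.2  0.7] g 70.3 op 0.226 t 11.175
turn [-0.01  0.04  0.  ] shift [0.0012 0.0002 0.0002]
```

Contact with the bench. I'm releasing the scraper and lifting off.

```bash
python3 -m creep '0 0 0 0 0 0 0;0 0 0 0 0 0 0;0 0 0 0 0 0 0;0 0 0 0 0 0 0;0 0 0 0 0 0 0;0 0 0 0 0 0 0;0 0 0 0 0 0 0;0 0 0 0 0 0 0'
python3 -m creep '0 0 0 0 0 -0.05 0;0 0 0 0 0 -0.11 0;0 0 0 0 0 -0.18 0;0 0 0 0 0 -0.2 0;0 0 0 0 0 -0.2 0'
python3 go.py 463 337.5 230 223
```

```text
clock: 12.18
eef_pos: [452.5, -335.9, 26.8]
tcp_rot: [3.142, -0.0, 2.705]
contact_force: [0.3, -0.7, 0.1]
opening: 1.001
grasp_force: 0.0
clock: 12.8
eef_pos: [453.6, -336.8, 229.3]
tcp_rot: [-3.141, 0.005, 2.705]
contact_force: [-0.3, -0.1, -0.5]
opening: 0.999
grasp_force: 0.0
now [ 453.6 -336.8  229.3] [-179.94    0.27  155.01] q [-0.64  0.26  1.77 -0.    1.11 -1.78] F [-0.3 -0.1 -0.5] g 0.0 op 0.999 t 12.8
turn [ -0.21   0.21 -67.99] shift [ 0.2764  0.6151 -0.0026]
```

```bash
python3 -m creep '0 0 -68 0.276 0.615 0 0;0 0 -68 0.276 0.615 0 0;0 0 -68 0.276 0.615 0 0;0 0 -68 0.276 0.615 0 0;0 0 -68 0.276 0.615 0 0;0 0 -68 0.276 0.615 0 0;0 0 -68 0.276 0.615 0 0;0 0 -68 0.276 0.615 0 0'
python3 go.py 463 337.5 230 223
python3 - <<'E'
from h import *
f=grab("wrist");cv2.imwrite("pics/w1.png",f["img"][...,::-1]);W=cloud(f);np.savez("w1.npz",img=f["img"],W=W)
print(f["world_from_camera"].round(2))
f=grab("top");cv2.imwrite("pics/top4.png",f["img"][...,::-1]);np.savez("top4.npz",img=f["img"],W=cloud(f))
E
```

```text
clock: 13.8
eef_pos: [458.6, 165.8, 225.3]
tcp_rot: [3.141, -0.002, -2.39]
contact_force: [0.9, 0.0, 0.5]
opening: 1.001
grasp_force: 0.0
now [458.6 165.8 225.3] [ 1.7996e+02 -1.1000e-01 -1.3693e+02] q [ 0.34  0.15  1.92 -0.    1.07 -1.98] F [0.9 0.  0.5] g 0.0 op 1.001 t 13.8
turn [ 0.04 -0.11  0.07] shift [-0.1205  0.1224 -0.0048]
[[-6.8000e-01 -7.0000e-01 -2.2000e-01  4.0273e+02]
 [ 7.3000e-01 -6.5000e-01 -2.1000e-01  1.1357e+02]
 [ 0.0000e+00 -3.0000e-01  9.5000e-01  3.6853e+02]
 [ 0.0000e+00  0.0000e+00  0.0000e+00  1.0000e+00]]
```

View pics/w1.png

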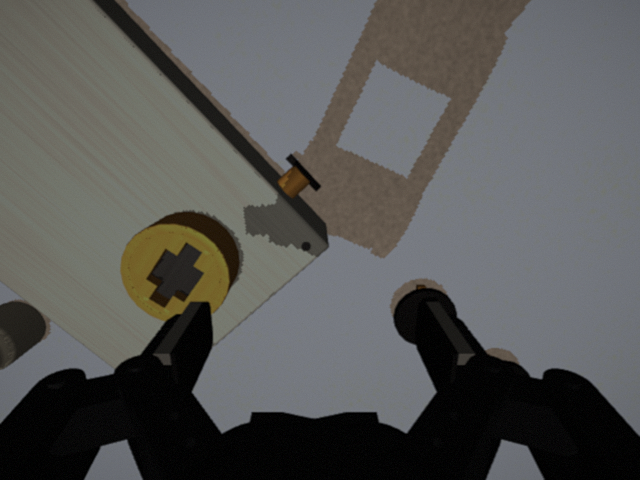

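The wrist view shows the collar at (176,272), with its cross-shaped opening in clear view, and the cap at (424,310) behind a finger. I'm measuring the collar.

```bash
python3 - <<'E'
from h import *
d=np.load("w1.npz");W=d["W"]
C=np.array([402.73,113.57,368.53]) # camera origin
Z=W[...,2]; t=(120-C[2])/(Z-C[2]); Q=C[:2]+(W[...,:2]-C[:2])*t[...,None]
near=np.hypot(*(W[...,:2]-[553.4,110.8]).transpose(2,0,1))<50
top=near&(abs(Z-120)<5); print("top z",np.median(Z[top]),top.sum())
hull=cv2.convexHull(W[top][:,:2].astype(np.float32)); c,rad=cv2.minEnclosingCircle(hull); e=cv2.fitEllipse(hull); print("circle",c,rad,"ell",e)
in_=(np.hypot(Q[...,0]-c[0],Q[...,1]-c[1])<36)&(Z<115)
m=cv2.morphologyEx(in_.astype(np.uint8),cv2.MORPH_OPEN,np.ones((3,3)))>0
q=Q[m];a=q.mean(0);w,v=np.linalg.eigh(np.cov((q-a).T));print("hole",a,np.sqrt(w),np.degrees(np.arctan2(v[1,1],v[0,1]))%180)
h=cv2.convexHull(q.astype(np.float32))
th=np.degrees(np.arctan2(v[1,1],v[0,1]))
u=(q-a)@v; print("ext long",u[:,1].min(),u[:,1].max(),"short",u[:,0].min(),u[:,0].max())
# slot ends: points >20 mm from centre along the long axis
for s in(-1,1):
    k=s*u[:,1]>19; print("tip",q[k].mean(0),k.sum())
E
sed -i 's/top0.npz/top4.npz/' m.py; python3 m.py | grep -E 'cap2|collar'
```

```text
top z 120.0117157956478 6135
circle (555.2001342773438, 110.24500274658203) 42.14231872558594 ell ((555.0888061523438, 110.31617736816406), (83.10501098632812, 83.8493881225586), 86.4912109375)
hole [553.36512052 110.3246411 ] [ 8.24405072 13.02037497] 6.835624250148669
ext long -28.30264519510283 26.87307633691772 short -16.554229758229745 16.281060488523078
tip [576.52182907 113.1545449 ] 171
tip [530.61645401 107.61507051] 174
collar 1064 c [553.9 108.7] size [84.  78.8] long axis deg 7.8 z [106.9 118.3 121.7] dist 564
cap2 641 c [462.6 337.8] size [66.5 60.8] long axis deg 1.1 z [28.6 32.8 66.9] dist 573
cap2bar 191 c [463.2 338. ] size [54.2 16.8] long axis deg 42.7 z [58.3 65.  68.3] dist 573
```

```bash
python3 -m creep '0 0 0 -0.1205 0.122 0.09 0;0 0 0 -0.1205 0.122 0.09 0;0 0 0 -0.1205 0.122 0.09 0;0 0 0 -0.1205 0.122 0.09 0;0 0 0 -0.1205 0.122 0.09 0;0 0 0 -0.1205 0.122 0.09 0' 100
python3 go.py 463 337.9 38 222.8
python3 - <<'E'
from h import *
f=grab("wrist");cv2.imwrite("pics/w2.png",f["img"][...,::-1]);W=cloud(f);Z=W[...,2]
m=(Z>60)&(Z<70)&(np.hypot(W[...,0]-463,W[...,1]-338)<35)
c,s,a=cv2.minAreaRect(W[m][:,:2].astype(np.float32));print(m.sum(),c,s,a)
m=(Z>28)&(Z<36)&(np.hypot(W[...,0]-463,W[...,1]-338)<45)
print(m.sum(),cv2.minEnclosingCircle(W[m][:,:2].astype(np.float32)))
E
```

```text
clock: 14.65
eef_pos: [464.7, 334.1, 137.0]
tcp_rot: [-3.141, -0.0, -2.392]
contact_force: [-0.3, -0.1, -0.7]
opening: 1.002
grasp_force: 0.0
now [464.7 334.1 137. ] [-1.7999e+02 -1.0000e-02 -1.3705e+02] q [ 0.62  0.38  1.83 -0.    0.93 -1.7 ] F [-0.3 -0.1 -0.7] g 0.0 op 1.002 t 14.65
turn [-0.01 -0.01  0.15] shift [-0.0014  0.004   0.099 ]
1887 (465.0163269042969, 337.7471923828125) (53.6839485168457, 15.98187255859375) 41.748077392578125
4363 ((465.1475524902344, 337.8978271484375), 33.84197235107422)
```

```bash
python3 -m creep '0 0 0.4 -0.0008 0.0036 0.05 0;0 0 0.4 -0.0008 0.0036 0.08 0;0 0 0.4 -0.0008 0.0036 0.095 0;0 0 0.4 -0.0008 0.0036 0.099 0;0 0 0.4 -0.0008 0.0036 0.099 0;0 0 0.4 -0.0008 0.0036 0.099 0'
python3 go.py 464 337.9 38 222.4
```

```text
clock: 15.45
eef_pos: [463.4, 339.0, 39.0]
tcp_rot: [-3.141, 0.002, -2.398]
contact_force: [-0.1, 1.1, -0.7]
opening: 1.0
grasp_force: 0.0
now [463.4 339.   39. ] [-1.7999e+02  1.1000e-01 -1.3740e+02] q [ 0.63  0.52  1.88  0.    0.74 -1.69] F [-0.1  1.1 -0.7] g 0.0 op 1.0 t 15.45
turn [-0.01  0.11  0.2 ] shift [ 0.0004 -0.0012  0.001 ]
```

```bash
python3 -m creep '0 0 0 0.0004 -0.001 0.001 0;0 0 0 0.0004 -0.001 0.001 0;0 0 0 0.0004 -0.001 0.001 255;0 0 0 0.0004 -0.001 0.001 255;0 0 0 0.0004 -0.001 0.001 255;0 0 0 0.0004 -0.001 0.001 255;0 0 0 0.0004 -0.001 0.001 255;0 0 0 0.0004 -0.001 0.001 255' 110
python3 -m creep '0 0 0 0 0 0 255;0 0 0 0 0 0 255;0 0 0 0 0 0 255'
python3 go.py 464 337.9 218 222.4 554.4 110.4 180 186.9
```

```text
clock: 16.45
eef_pos: [463.1, 337.6, 36.9]
tcp_rot: [-3.142, 0.0, -2.398]
contact_force: [-0.6, -0.4, 1.6]
opening: 0.169
grasp_force: 107.3
clock: 16.82
eef_pos: [463.1, 337.6, 36.8]
tcp_rot: [-3.142, 0.0, -2.398]
contact_force: [-0.2, -0.2, 3.3]
opening: 0.165
grasp_force: 107.3
now [463.1 337.6  36.8] [-180.     0.  -137.4] q [ 0.63  0.53  1.88  0.    0.74 -1.69] F [-0.2 -0.2  3.3] g 107.3 op 0.165 t 16.825
turn [-0.   0.   0.2] shift [-0.0009 -0.0004 -0.1812]
turn [ 0.   0.  35.7] shift [ 0.0866 -0.229  -0.1432]
```

```bash
python3 -m creep '0 0 0 0 0 -0.04 255;0 0 0 0 0 -0.1 255;0 0 0 0 0 -0.15 255;0 0 0 0 0 -0.17 255;0 0 0 0 0 -0.17 255'
python3 go.py 553.6 110.3 200 186.9
```

```text
clock: 17.45
eef_pos: [463.7, 338.1, 208.1]
tcp_rot: [-3.141, 0.003, -2.398]
contact_force: [-0.4, 0.7, -1.6]
opening: 0.169
grasp_force: 107.4
now [463.7 338.1 208.1] [-1.7998e+02  1.7000e-01 -1.3739e+02] q [ 0.63  0.3   1.77  0.    1.07 -1.69] F [-0.4  0.7 -1.6] g 107.4 op 0.169 t 17.45
turn [ 0.04  0.17 35.71] shift [ 0.0881 -0.2285  0.0079]
```

```bash
python3 -m creep '0 0 35.7 0.0881 -0.2285 0.008 255;0 0 35.7 0.0881 -0.2285 0.008 255;0 0 35.7 0.0881 -0.2285 0.008 255;0 0 35.7 0.0881 -0.2285 0.008 255;0 0 35.7 0.0881 -0.2285 0.008 255;0 0 35.7 0.0881 -0.2285 0.008 255;0 0 35.7 0.0881 -0.2285 0.008 255'
python3 - <<'E'
from h import *
f=grab("wrist");cv2.imwrite("pics/w3.png",f["img"][...,::-1]);W=cloud(f);np.savez("w3.npz",img=f["img"],W=W,C=f["world_from_camera"])
E
python3 go.py 553.6 110.3 163 186.9
```

```text
clock: 18.32
eef_pos: [552.2, 110.7, 198.0]
tcp_rot: [3.141, -0.001, -3.02]
contact_force: [-0.2, 0.4, -2.5]
opening: 0.166
grasp_force: 107.8
now [552.3 110.8 198.3] [ 1.7999e+02 -5.0000e-02 -1.7299e+02] q [ 0.2   0.29  1.8   0.    1.05 -1.5 ] F [-0.2  0.2 -1.1] g 107.8 op 0.168 t 18.375
turn [ 0.01 -0.05  0.11] shift [-0.0012 -0.0007  0.0353]
```

View pics/w3.png

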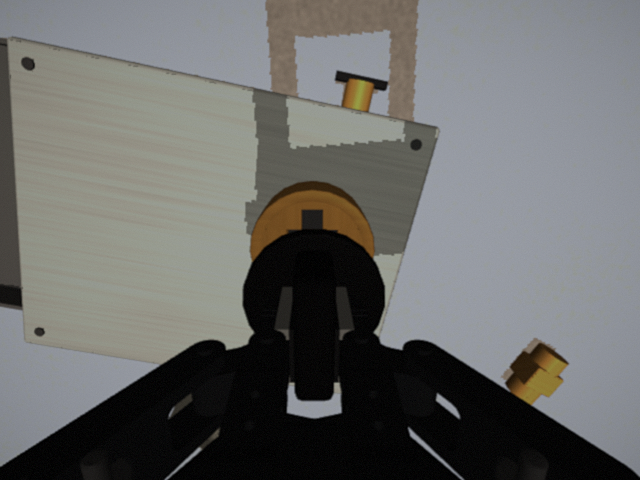

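The gripped cap is at (314,295) and its bar lines up with the collar slot at (312,220). I'm checking the offset between them in the same frame.

Run:
```python
from h import *
from scipy.optimize import least_squares
d=np.load("w3.npz");W=d["W"];Z=W[...,2]
zs=198.3-36.8+32
n=np.hypot(W[...,0]-553,W[...,1]-110)
def circ(m,rad,name):
    P=W[m][:,:2].astype(np.float32);h=cv2.convexHull(P)[:,0]
    r0=least_squares(lambda c:np.hypot(*(h-c).T)-rad,[553,110],loss="soft_l1",f_scale=.5)
    print(name,m.sum(),r0.x.round(2),np.abs(r0.fun).mean().round(2),np.median(Z[m]).round(1))
circ((abs(Z-zs)<3)&(n<45)&(W[...,0]<575),34,"disc top")
m=(abs(Z-120)<3)&(n<50); 
P=W[m][:,:2]; ang=np.degrees(np.arctan2(P[:,1]-110,P[:,0]-554)); 
# outer edge: max radius per angle bin
b=(ang//6).astype(int); E=np.array([P[b==k][np.argmax(np.hypot(*(P[b==k]-[554,110]).T))] for k in np.unique(b) if (b==k).sum()>8])
E=E[np.hypot(*(E-[554,110]).T)>38]
s=least_squares(lambda c:np.hypot(*(E-c).T)-42,[554,110],loss="soft_l1",f_scale=.5);print("collar",len(E),s.x.round(2),np.abs(s.fun).mean())
```

```text
disc top 6335 [553.78 111.16] 0.36 193.6
collar 33 [555.57 110.26] 0.2365537199906012
```

```bash
python3 go.py 553.9 110.0 160 187; python3 -m creep '0 0 0 -0.0015 -0.001 0.02 255;0 0 0 -0.0015 -0.001 0.033 255;0 0 0 -0.0015 -0.001 0.037 255;0 0 0 -0.0015 -0.001 0.037 255;0 0 0 -0.0015 -0.001 0.037 255'
python3 go.py 553.9 110.0 148 187
```

```text
now [552.3 110.8 198.3] [ 1.7999e+02 -5.0000e-02 -1.7299e+02] q [ 0.2   0.29  1.8   0.    1.05 -1.5 ] F [-0.2  0.2 -1.1] g 107.8 op 0.168 t 18.375
turn [ 0.01 -0.05  0.01] shift [-0.0015 -0.001   0.0383]
clock: 19.0
eef_pos: [554.9, 109.1, 162.3]
tcp_rot: [3.142, 0.001, -3.021]
contact_force: [0.3, 0.3, -2.1]
opening: 0.169
grasp_force: 107.8
now [554.9 109.1 162.3] [ 1.8000e+02  5.0000e-02 -1.7308e+02] q [ 0.19  0.34  1.83  0.    0.98 -1.5 ] F [ 0.3  0.3 -2.1] g 107.8 op 0.169 t 19.0
turn [ 0.    0.05 -0.08] shift [0.0009 0.001  0.0143]
```

```bash
python3 -m creep '0 0 0 0.0007 0.0009 0 255;0 0 0 0.0007 0.0009 0.003 255;0 0 0 0.0007 0.0009 0.006 255;0 0 0 0.0007 0.0009 0.009 255;0 0 0 0.0007 0.0009 0.012 255;0 0 0 0.0007 0.0009 0.012 255'
python3 go.py 553.9 110.0 136.8 187
```

```text
clock: 19.75
eef_pos: [553.5, 109.7, 149.4]
tcp_rot: [-3.142, -0.001, -3.021]
contact_force: [-0.7, -0.2, -2.7]
opening: 0.165
grasp_force: 107.8
now [553.5 109.7 149.4] [-1.800e+02 -3.000e-02 -1.731e+02] q [ 0.19  0.35  1.84  0.    0.95 -1.5 ] F [-0.7 -0.2 -2.7] g 107.8 op 0.165 t 19.75
turn [-0.   -0.03 -0.1 ] shift [-0.0004  0.0002  0.0126]
```

The lugs are 7 mm into the slots with no contact force. I'm pressing against the spring.

```bash
python3 -m creep '0 0 0 0 0 0.004 255;0 0 0 0 0 0.007 255;0 0 0 0 0 0.01 255;0 0 0 0 0 0.013 255;0 0 0 0 0 0.0145 255;0 0 0 0 0 0.0145 255;0 0 0 0 0 0.0145 255'
python3 go.py 553.9 110.0 134.8 187
```

```text
clock: 20.62
eef_pos: [554.1, 109.8, 136.2]
tcp_rot: [3.142, 0.001, -3.021]
contact_force: [-2.7, -1.1, 9.2]
opening: 0.171
grasp_force: 109.6
now [554.1 109.8 136.2] [ 1.8000e+02  5.0000e-02 -1.7309e+02] q [ 0.19  0.37  1.85  0.    0.92 -1.5 ] F [-2.7 -1.1  9.2] g 109.6 op 0.171 t 20.625
turn [ 0.    0.05 -0.09] shift [0.0002 0.0002 0.0014]
```

```bash
python3 -m creep '0 0 0 0 0 0.001 255;0 0 0 0 0 0.002 255;0 0 0 0 0 0.002 255'
python3 go.py 553.9 110.0 134.8 187
```

```text
clock: 21.0
eef_pos: [554.0, 109.8, 134.4]
tcp_rot: [3.142, 0.001, -3.021]
contact_force: [-4.0, -0.5, 12.5]
opening: 0.17
grasp_force: 110.0
now [554.  109.8 134.4] [ 1.800e+02  4.000e-02 -1.731e+02] q [ 0.19  0.37  1.85 -0.    0.92 -1.5 ] F [-4.  -0.5 12.5] g 110.0 op 0.17 t 21.0
turn [ 0.    0.04 -0.1 ] shift [ 0.0001  0.0002 -0.0004]
```

```bash
python3 -m creep '0 0 0 0.0006 0 0.0008 255;0 0 10 0.0006 0 0.0008 255;0 0 20 0.0006 0 0.0008 255;0 0 30 0.0006 0 0.0008 255;0 0 40 0.0006 0 0.0008 255;0 0 45 0.0006 0 0.0008 255;0 0 45 0.0006 0 0.0008 255'
python3 go.py 553.9 110.0 134.4 97
```

```text
clock: 21.88
eef_pos: [554.3, 110.4, 134.3]
tcp_rot: [3.139, 0.001, 2.475]
contact_force: [-4.1, 0.6, 15.6]
opening: 0.171
grasp_force: 110.6
now [554.3 110.4 134.3] [1.7984e+02 7.0000e-02 1.4181e+02] q [ 0.19  0.37  1.85  0.    0.92 -0.71] F [-4.1  0.6 15.6] g 110.6 op 0.171 t 21.875
turn [1.800e-01 1.000e-02 4.481e+01] shift [ 0.     -0.0006 -0.0001]
```

```bash
python3 -m creep '0 0 10 0 0 0.0005 255;0 0 20 0 0 0.0005 255;0 0 30 0 0 0.0005 255;0 0 38 0 0 0.0005 255;0 0 43 0 0 0.0005 255;0 0 43 0 0 0.0005 255;0 0 43 0 0 0.0005 255'
python3 go.py 553.9 110.0 134.3 97
python3 - <<'E'
from h import *
print(r.sense()["wrist_torque"])
f=grab("wrist");cv2.imwrite("pics/w4.png",f["img"][...,::-1]);W=cloud(f);Z=W[...,2];n=np.hypot(W[...,0]-554,W[...,1]-110)
m=(n<30)&(Z>155)&(Z<175);c,s,a=cv2.minAreaRect(W[m][:,:2].astype(np.float32));print(m.sum(),c,s,a,np.median(Z[m]))
m=(n<36)&(n>20)&(Z<145)&(Z>110);print(m.sum(),np.median(Z[m]))
E
```

```text
clock: 22.75
eef_pos: [555.1, 110.7, 134.3]
tcp_rot: [3.137, -0.001, 1.726]
contact_force: [-2.3, 3.4, 18.3]
opening: 0.166
grasp_force: 110.9
now [555.1 110.7 134.3] [ 1.7973e+02 -7.0000e-02  9.8870e+01] q [0.19 0.37 1.85 0.   0.91 0.04] F [-2.3  3.4 18.3] g 110.9 op 0.166 t 22.75
turn [ 0.27 -0.08  1.87] shift [-0.0005 -0.0013  0.    ]
[ 0.45416924  0.32992299 -0.24293048]
7374 (555.455078125, 110.3740005493164) (48.2139778137207, 45.26895523071289) 56.69581985473633 163.8775638113001
7599 129.76500157747088
```

View pics/w4.png

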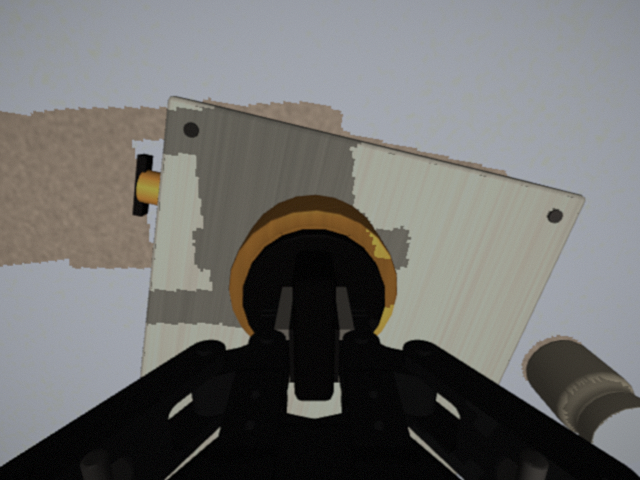

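The cap sits flush on the collar at (315,290), with its disc top at 129.8 mm. It has turned about 88° with the gripper and is pressed with about 20 N. I'll check the scraper and flakes, then hand in.

Run:
```python
from h import *
f=grab("top");W=cloud(f);Z=W[...,2]
n=np.hypot(W[...,0]-452,W[...,1]+336)
print("scraper top z",np.percentile(Z[(n<40)&(Z>45)],[10,50,90]))
m=np.zeros(Z.shape,np.uint8);m[210:275,390:420]=((Z>9)&(Z<30))[210:275,390:420]
k,l,st,c=cv2.connectedComponentsWithStats(m);print([W[l==i].mean(0).round() for i in range(1,k) if 30<st[i,4]<100])
s=r.sense();print(s["contact_force"],s["eef_pos"],s["grasp_force"])
```

```text
scraper top z [53.21088613 60.37016967 63.02351879]
[array([ 593., -138.,   13.]), array([ 561., -134.,   13.]), array([ 520., -130.,   13.])]
[-1.9907945   3.03143785 17.64529462] [555.12308778 110.75206667 134.30335972] 110.8924412727356
```

```bash
python3 -c "
from rig import r
print(r.sign_off())"
```

```text
the job is handed in; nothing more can be done
None
```

I handed the job in at about 23 s on the robot's clock. The flakes are in the tray, the scraper is upright and released on the bench, and the cap is turned about 88° and held pressed home; no verdict came back.

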